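# Shut, pin and hold a chocolate mould for filling

## Robot

A 7-joint arm with a two-finger parallel gripper is mounted at the origin on a cart in front of the work surface, level with it; the furniture and walls round the work are solid. World frame = base frame: x ahead of the robot, y to its left, z up, the work surface at z = 0. Lengths are in m, angles in degrees, forces in N, time in s.
With the tool pointing down it reaches from about 0.35 to 0.9 m from the base axis. Payload 7.2 kg.
Tool frame: the origin (TCP) lies between the finger pads, 19 mm behind the fingertips; this is the grasp point; z points along the fingers, y is the line along which they close (so a half turn about z gives the same grasp; the last joint's range is limited). The gripper opens to 85 mm and grips with 20 to 120 N. Pads are 22 mm wide; open, the fingers measure 114 mm over their backs; the gripper's body (76 mm by 85 mm) begins 54 mm behind the grasp point. The pads swing forward as they close: fully open they stand 13 mm farther back than shut.
Start: joints at [-76.329, 23.554, -0.728, 91.456, 0.321, 64.991, -4.71], TCP at [0.189, 0.596, 0.25] pointing down, gripper open.
Joint ranges: [-169.25, 169.25], [-16.82, 113.86], [-84.01, 82.57], [7.8, 145.47], [-59.2, 239.2], [7.22, 106.19], [-163.78, 163.78]. Speed limits (degrees/s): [136.94, 136.94, 172.46, 172.46, 180, 180, 180].

## Interface

Orientations are given as [roll, pitch, yaw] about the fixed x, y, z axes, in that order (R = Rz(yaw) Ry(pitch) Rx(roll)).
In Python, from workcell import ctrl gives the robot as it stands. The module is installed in compiled form; this text tells all that it offers.
- The arm moves only by the shell command python3 -m pendant 'ROWS' [FORCE]. ROWS is rows parted by semicolons, their numbers by spaces, 1 to 5 of them, each of 5 numbers: dx, dy, dz in m, then a turn about the tool's z in degrees, then the finger opening in m; each row is the pose to reach, as a shift and turn from the pose commanded when the command began, along the tool's axes at that moment; what a row does not reach only later rows make up. A row lasts 1/12 s, in which the tool goes at most 0.0417 m and 7.16 degrees, less where a joint would pass 70% of its speed; a pose out of reach is approached as far as the arm can. The fingers move at their own pace and stop on an object; FORCE is the grip in N (left out, the last holds). Time passes only in rows, so rows that do not move let the fingers close. It prints the time, the measured TCP pose, the force, the opening and the grip force at its end.
- ctrl.read_state(): the state, without advancing time (a new reading comes with each control period).
- ctrl.grab_frame(name): name is "side" or "top"; returns a dict with "img" (400x640x3 uint8, red, green, blue), "fx", "fy", "cx", "cy" (pixels), "view" (4x4, takes a point from world to camera coordinates). Camera axes: x right, y up, looking along -z (the intrinsics and any distortion apply to the point x, -y, -z); pixel columns grow to the right and rows downward; lengths in m; the calibration is good to about 2 mm. A picture is of the moment at which its call begins. There is no depth.
- ctrl.hand_in(): hands the job in; it is judged then, once.
The state is a dict: "clock": time; "qpos": joint angles; "joint_vel": joint speeds; "joint_torque": joint torques, N m; "position": TCP position; "orientation": TCP orientation; "contact_force": force on the tool from outside, world axes, zero at the start; "moment": the same for the moment, N m; "width": finger opening in m; "grip_force": force on a finger pad.
Only numpy, scipy, OpenCV 4.12 (cv2) and the standard library are available. Lean on these libraries where they do the work, as an engineer would, in place of code of your own. Each camera call takes 0.05 s, during which the arm holds its last target. There are 200 camera calls.

## Task

Get the two-part chocolate mould ready for filling: swing its lid fully shut, push the red-handled locking pin through the aligned holes of the two ears and the lid's lug until its handle meets the ear, and let go of the pin. Then press down with the fingertips on the black rubber pad in the middle of the lid and finish while still pressing, so that the halves stay pressed shut. Leave the mug, the tin and the onion where they stand.

Things in the scene. Friction and masses are not known exactly. Their poses are not given: they have to be found in the camera images.
- mould: Fixed mould base: blue block 112 (x) x 136 (y) mm, top (four round cavities) at z = 39. Origin: centre of its underside, on the worktop; -x is its front (robot side), z up. On the front stand two blue ears, 12 mm thick in y, 25 in x, up to z = 77 mm, outer faces at y = +22 and -22, 20 mm apart; each has a 13 mm square through-hole along y at x = -68, z = 64 mm
- mould_lid (a joint): Lid angle, rad: 0 = fully shut (stop), grows as it opens upward and away from the robot, to 1.5. White plate 110 (x) x 136 (y) x 10 mm, hinge along the mould's y at the far side. Stiff hinge: it stays where it is left; about 3 N at the front edge closes it. Shut, its top is at z = 50 mm, its front edge at mould x = -55 mm
- lid_lug (a point): Centre of the 13 mm square hole (along y) in the white lug on the middle of the lid's front edge, moves with the lid. Lug 16 mm thick in y, 25 in x; it drops between the ears and, lid fully shut, its hole is in line with theirs and its top at z = 77 mm
- mould_hinge (a point): Point on the lid's hinge axis, mid-width: mould x = +61, z = 40 mm
- mould_hole (a point): Middle of the line of holes: mould x = -68, y = 0, z = 64 mm; the holes run along the mould's y axis and the pin may enter from either end
- lid_pad (a point): Centre of the top of the rubber pad (30 x 44 mm, 3 mm high) in the middle of the lid's outer face; moves with the lid, z along the outer face's normal. 61 mm from the hinge line along the lid. Shut, it is 53 mm above the worktop
- pin: Loose locking pin, 60 g, lying on the worktop. x runs along it to the tip, z up; origin on its underside. Steel shank 10 x 10 mm square, x = -22 to +32 mm (last 6 mm tapered), z = 0 to 10. Red handle x = -52 to -22, 12 mm wide in y, z = 0 to 30 mm (undersides flush), gripped across y from above. Starts with its tip pointing to the robot's left, +-35 degrees
- pin_mid (a point): Point on the shank's centre line, 22 mm from the handle's face, 5 mm above the pin's underside: it meets mould_hole when the handle's face touches an ear
- tin: Small green tin, diameter 58, 72 mm high, a bystander; origin under its centre. It and the pin flank the mould: one left, one right, either way round
- mug: White patterned mug, 82 x 112 x 94 mm, a bystander; origin on its underside
- onion: Red onion, about 63 x 59 x 66 mm, a bystander; origin on its underside

How it is judged:
By the outcome, as a careful person would: the job done as asked, in the order asked, and still so for the second after the job is handed in, while the arm keeps its last pose, push and grip.
It also fails if it takes over 61 s, if anything falls off the work surface, if the arm or the gripper's body presses on something with over 40 N, if the wrist force passes 120 N, or if a joint passes its speed limit or range.

## Working session

There is one attempt and no reset: what is moved stays moved. The work goes in short steps, Python scripts to look and compute and a shell command to move; the robot and the scene stay as the last step left them, time stands still between calls to the robot, and variables do not carry over. Pictures are saved under pics/ and viewed, at most 10 in all, crops included, and the job is handed in when it is done.

```bash
mkdir -p pics
cat > h.py <<'E'
import numpy as np, cv2
from workcell import ctrl
def snap(n,fn,crop=None,k=1):
    f=ctrl.grab_frame(n); im=f['img'][:,:,::-1]
    np.save('pics/%s_%s.npy'%(fn,n),f['img'])
    np.savez('pics/cal_%s_%s.npz'%(fn,n),**{a:f[a] for a in f if a!='img'})
    if crop: x0,y0,x1,y1=crop; im=im[y0:y1,x0:x1]
    cv2.imwrite('pics/%s_%s.png'%(fn,n),cv2.resize(im,None,fx=k,fy=k,interpolation=cv2.INTER_CUBIC))
    return f
def proj(f,p):
    p=np.atleast_2d(p); c=(np.c_[p,np.ones(len(p))]@np.array(f['view']).T)[:,:3]
    return np.c_[f['cx']+f['fx']*c[:,0]/-c[:,2], f['cy']+f['fy']*-c[:,1]/-c[:,2]]
def ray(f,u,v):
    V=np.array(f['view']);d=np.array([(u-f['cx'])/f['fx'],-(v-f['cy'])/f['fy'],-1])
    o=-V[:3,:3].T@V[:3,3]; return o,V[:3,:3].T@d
def atz(f,u,v,z):
    o,d=ray(f,u,v); return o+d*(z-o[2])/d[2]
def tri(obs):
    A=0;b=0
    for f,u,v in obs:
        o,d=ray(f,u,v);d=d/np.linalg.norm(d);M=np.eye(3)-np.outer(d,d);A=A+M;b=b+M@o
    return np.linalg.solve(A,b)
E
python3 - <<'E'
from h import *
for n in('side','top'):
    f=snap(n,'a'); print(n,{k:f[k] for k in f if k not in('img',)})
print(ctrl.read_state())
a=[cv2.imread('pics/a_%s.png'%n) for n in('side','top')]
E
```

```text
side {'fx': 402.9432440076746, 'fy': 402.9432440076746, 'cx': 319.2644276301193, 'cy': 198.79056910509308, 'view': array([[-0.99942408,  0.03327734,  0.00664229,  0.57370243],
       [-0.00580784, -0.36059906,  0.93270284, -0.08346362],
       [ 0.03343307,  0.9321271 ,  0.36058466, -0.92316726],
       [ 0.        ,  0.        ,  0.        ,  1.        ]])}
top {'fx': 388.91816461101473, 'fy': 388.91816461101473, 'cx': 315.9185764486538, 'cy': 199.99633069787248, 'view': array([[ 0.13534246, -0.99079442,  0.00297167, -0.11674528],
       [ 0.96333848,  0.13229203,  0.23340478, -0.57602413],
       [-0.23164928, -0.02872686,  0.97237512, -0.91534797],
       [ 0.        ,  0.        ,  0.        ,  1.        ]])}
{'clock': 0.1, 'qpos': array([-76.3294206 ,  23.59486792,  -0.7292609 ,  91.49797331,
         0.32042233,  64.98906553,  -4.70931309]), 'joint_vel': array([ 0.00319636, -0.09374501,  0.05783914, -0.11498218,  0.0026852 ,
        0.06589244, -0.05435211]), 'joint_torque': array([ 3.29966300e-03, -6.01825476e+01,  6.84621781e-01, -3.00085545e+01,
        1.41090323e-02,  6.39538033e-03, -5.49132494e-05]), 'position': array([0.18865487, 0.59542737, 0.24925235]), 'orientation': array([-1.79920273e+02,  4.85561288e-03,  1.62424289e+02]), 'contact_force': array([-0.57004723, -0.53231917, -0.40255096]), 'moment': array([-0.05616694, -0.00136457, -0.02758235]), 'grip_force': 0.0, 'width': 0.08523113060579064}
```

View pics/a_side.png

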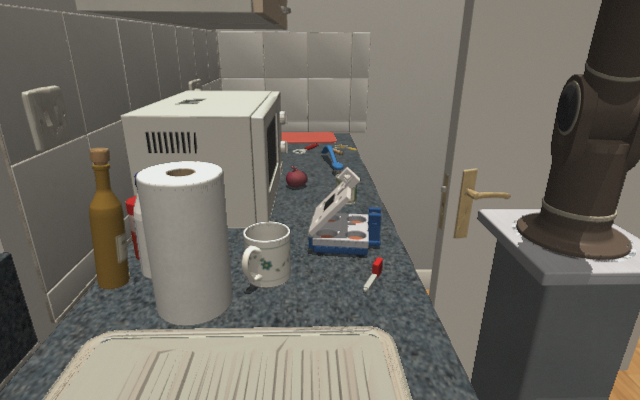

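View pics/a_top.png

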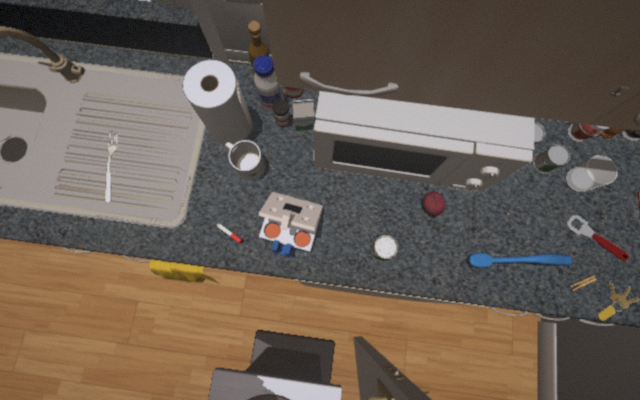

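The side view shows the half-open mould at (345,230), the pin at (373,273) with its red handle toward the back, and the mug at (267,253). In the top view the mould is at (290,225), the pin at (231,233), the tin at (385,247) and the onion at (433,204). The pin lies to the robot's left of the mould and the tin to its right. Enlarging both.

Run:
```python
from h import *
for n,(x0,y0,x1,y1),k in(('side',(295,160,395,300),4),('top',(210,185,330,265),6.5)):
    im=np.load('pics/a_%s.npy'%n)[y0:y1,x0:x1,::-1]
    im=cv2.resize(im,None,fx=k,fy=k,interpolation=cv2.INTER_CUBIC)
    for u in range(x0,x1,10):
        cv2.line(im,(int((u-x0)*k),0),(int((u-x0)*k),6),(0,255,255),1)
        if u%20==0: cv2.putText(im,str(u),(int((u-x0)*k),18),0,.4,(0,255,255))
    for v in range(y0,y1,10):
        cv2.line(im,(0,int((v-y0)*k)),(6,int((v-y0)*k)),(0,255,255),1); 
        if v%20==0: cv2.putText(im,str(v),(8,int((v-y0)*k)+4),0,.4,(0,255,255))
    cv2.imwrite('pics/b_%s.png'%n,im)
    f=np.load('pics/cal_a_%s.npz'%n); V=f['view'];print(n,-V[:3,:3].T@V[:3,3],proj(f,[[0.189,.596,.25],[0,0,0]]))
```

```text
side [0.6037516  0.81132103 0.406916  ] [[923.04536229 297.31815229]
 [569.67356523 235.22069624]]
top [ 0.3586671  -0.06576224  1.02485531] [[-45.29789326 336.19774886]
 [266.31518868 444.74068277]]
```

View pics/b_side.png

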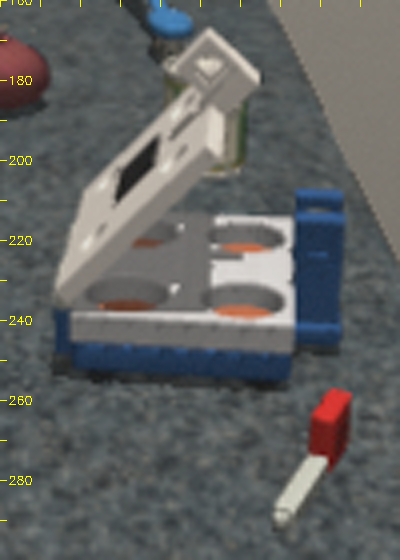

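View pics/b_top.png

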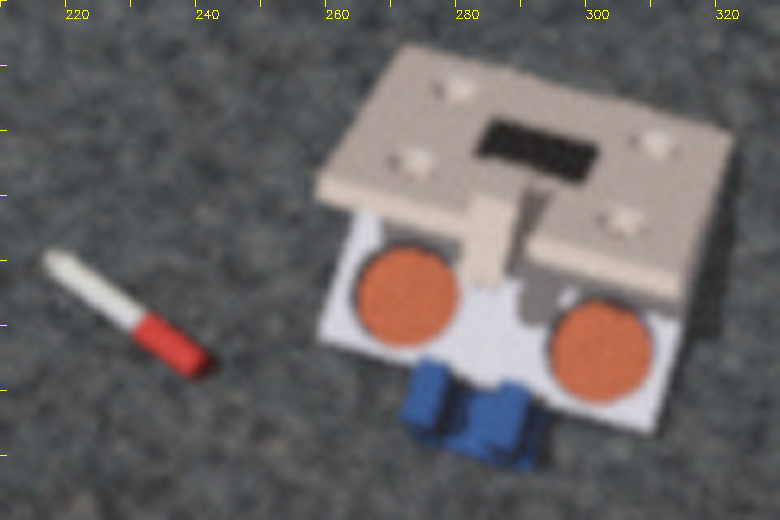

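```bash
cat > fit.py <<'E'
from h import *
from scipy.optimize import least_squares
T=np.load('pics/cal_a_top.npz');S=np.load('pics/cal_a_side.npz')
t=lambda x,y:(T,210+x/6.5,185+y/6.5); s=lambda x,y:(S,295+x/4,160+y/4)
print('frontleft',tri([t(318,338),s(294,322)]),'frontright',tri([t(655,433),s(295,217)]))
pad=tri([t(537,150),s(137,169)]);print('pad',pad)
print('pin tip',tri([t(50,257),s(278,517)]),'hf top',tri([t(143,322),s(321,412)]),'hrear',tri([t(202,360),s(340,393)]))
def W(p,q):
    c,n=np.cos(p[2]),np.sin(p[2]);q=np.array(q,float);return np.array([p[0]+c*q[0]-n*q[1],p[1]+n*q[0]+c*q[1],q[2]])
def lid(th,r,y,h): # r toward front from hinge, h outward normal
    return [61-r*np.cos(th)+h*np.sin(th),y,40+r*np.sin(th)+h*np.cos(th)]
obs=[(t(318,338),[-56,68,39]),(t(655,433),[-56,-68,39]),(s(294,322),[-56,68,39]),(s(295,217),[-56,-68,39]),(s(290,380),[-56,68,0]),
(s(297,213),[-55.5,22,77]),(s(343,213),[-80.5,22,77]),(t(420,360),[-55.5,22,77]),(t(453,370),[-55.5,10,77]),(t(500,382),[-55.5,-10,77]),(t(402,412),[-80.5,22,77])]
lo=[(t(537,150),(61,0,13)),(s(137,169),(61,0,13)),(t(408,45),(6,68,10)),(t(733,137),(6,-68,10)),(t(318,180),(116,68,10)),(t(685,280),(116,-68,10)),(s(208,66),(129,8,24))]
def res(p):
    r=[]
    for (f,u,v),q in obs: r.append(proj(f,W(p,np.array(q)/1e3))[0]-[u,v])
    for (f,u,v),q in lo: r.append(proj(f,W(p,np.array(lid(p[3],*q))/1e3))[0]-[u,v])
    return np.array(r).ravel()
o=least_squares(res,[.5,0.05,0,.9],loss='soft_l1');print('mould',o.x,np.degrees(o.x[2:]));print(o.fun.reshape(-1,2).round(1).tolist() if False else res(o.x).reshape(-1,2).round(1).tolist())
p=o.x
for n,q in(('hole',[-68,0,64]),('pad shut',[0,0,53]),('lidfrontmid',lid(p[3],116,0,10)),('lug hole now',lid(p[3],129,0,24))):print(n,W(p,np.array(q)/1e3).round(4))
po=[(t(50,257),[32,0,5]),(t(143,322),[-22,0,30]),(t(202,360),[-52,0,30]),(s(278,517),[32,0,5]),(s(321,412),[-22,0,30]),(s(340,393),[-52,0,30])]
r2=lambda p:np.array([proj(f,W(p,np.array(q)/1e3))[0]-[u,v] for (f,u,v),q in po]).ravel()
o=least_squares(r2,[.42,.2,1.2]);print('pin',o.x,np.degrees(o.x[2]),r2(o.x).reshape(-1,2).round(1).tolist());print('handle centre',W(o.x,[-.037,0,.0]))
E
python3 fit.py
```

```text
frontleft [0.47831097 0.09392115 0.0392737 ] frontright [ 0.45861555 -0.04179304  0.03786679]
pad [0.55351957 0.01572972 0.09102931]
pin tip [0.50082742 0.21339598 0.00504874] hf top [0.47612244 0.1653107  0.02943497] hrear [0.46380776 0.14051461 0.02538091]
mould [ 0.52396732  0.01862155 -0.14050604  0.83429141] [-8.05040317 47.80137683]
[[0.1, -0.1], [-0.4, -0.1], [0.4, 0.1], [-0.2, -0.3], [0.5, 2.8], [0.2, 0.9], [0.9, 1.5], [0.3, -0.8], [-0.1, -1.0], [0.5, -0.6], [-0.0, 1.1], [0.5, -0.3], [0.3, -1.4], [-0.1, -0.2], [0.5, -0.3], [0.6, -0.5], [0.1, -0.1], [0.9, 0.3]]
hole [0.4566 0.0281 0.064 ]
pad shut [0.524  0.0186 0.053 ]
lidfrontmid [0.5146 0.02   0.1327]
lug hole now [0.5162 0.0197 0.1517]
pin [0.48689719 0.18608713 1.09145769] 62.535919118289954 [[-0.2, -0.7], [-0.4, -0.5], [-0.3, 0.4], [0.2, 0.5], [-0.0, 0.1], [0.2, -2.3]]
handle centre [0.46983307 0.15325703 0.        ]
```

```bash
cat > plan.py <<'E'
import sys
from h import *
from scipy.spatial.transform import Rotation as R
s=ctrl.read_state(); x,y,z,yaw=map(float,sys.argv[1:5])
M=R.from_euler('xyz',s['orientation'],degrees=True)
d=M.inv().apply(np.array([x,y,z])-s['position']); tu=-((yaw-s['orientation'][2]+180)%360-180)
print('delta',d.round(4),'turn',round(tu,1),'rows',round(max(np.linalg.norm(d)/.0417,abs(tu)/7.16),1),'F',s['contact_force'].round(1))
E
python3 -m pendant '-0.15 -0.133 0 35 0;-0.15 -0.133 0 35 0;-0.15 -0.133 0 35 0;-0.15 -0.133 0 35 0;-0.15 -0.133 0 35 0' 20; python3 plan.py .535 .017 .22 82
```

```text
clock: 0.52
position: [0.293, 0.4206, 0.2497]
orientation: [-180.0, 0.0, 127.0]
contact_force: [0.6, 1.1, 0.2]
width: 0.0254
grip_force: 0.0
delta [-0.468  -0.0493  0.0301] turn 45.0 rows 11.3 F [0.6 1.1 0.2]
```

```bash
python3 -m pendant '-0.2 -0.02 0 35 0;-0.2 -0.02 0 35 0;-0.2 -0.02 0 35 0;-0.2 -0.02 0 35 0;-0.2 -0.02 0 35 0'; python3 plan.py .535 .017 .18 82
```

```text
clock: 0.93
position: [0.3983, 0.2497, 0.25]
orientation: [180.0, 0.0, 92.0]
contact_force: [0.7, 0.0, -0.3]
width: -0.0002
grip_force: 0.0
delta [-0.2372  0.1287  0.0701] turn 10.0 rows 6.7 F [ 0.7  0.  -0.3]
```

```bash
python3 -m pendant '-0.17 0.092 0 10 0;-0.17 0.092 0 10 0;-0.17 0.092 0 10 0;-0.17 0.092 0 10 0;-0.17 0.092 0 10 0'; python3 plan.py .535 .017 .16 82
```

```text
clock: 1.35
position: [0.4976, 0.0826, 0.2502]
orientation: [179.9, 0.0, 82.2]
contact_force: [0.4, 0.1, 0.2]
width: -0.0003
grip_force: 0.0
delta [-0.0599  0.0458  0.0903] turn 0.2 rows 2.8 F [0.4 0.1 0.2]
```

```bash
python3 plan.py .544 .054 .16 82; python3 -m pendant '-0.022 0.05 0.04 0 0;-0.022 0.05 0.04 0 0;-0.022 0.05 0.09 0 0;-0.022 0.05 0.09 0 0'; python3 plan.py .544 .054 .13 82
```

```text
delta [-0.022   0.0497  0.0902] turn 0.2 rows 2.5 F [0.4 0.1 0.2]
clock: 1.68
position: [0.5408, 0.057, 0.155]
orientation: [-179.6, 0.2, 82.3]
contact_force: [-1.1, 0.9, -0.6]
width: -0.0001
grip_force: 0.0
delta [-0.0025  0.0037  0.025 ] turn 0.3 rows 0.6 F [-1.1  0.9 -0.6]
```

```bash
python3 -m pendant '0 0 0.02 0 0;0 -0.005 0.035 0 0;0 -0.012 0.05 0 0;0 -0.02 0.06 0 0;0 -0.028 0.07 0 0'; python3 plan.py .51 .054 .069 82
```

```text
clock: 2.1
position: [0.5152, 0.0627, 0.0902]
orientation: [180.0, -0.0, 82.5]
contact_force: [1.8, -0.7, 2.6]
width: 0.0
grip_force: 0.8
delta [-0.0093 -0.004   0.0212] turn 0.5 rows 0.6 F [ 1.8 -0.7  2.6]
```

```bash
python3 -m pendant '0 -0.01 0.01 0 0;0 -0.016 0.018 0 0;0 -0.02 0.022 0 0;0 -0.02 0.023 0 0;0 -0.02 0.023 0 0'; python3 -m pendant '0 0 0.002 0 0;0 0 0.002 0 0;0 0 0.002 0 0'
```

```text
clock: 2.52
position: [0.4955, 0.0653, 0.0686]
orientation: [-180.0, -0.1, 82.4]
contact_force: [-4.2, -0.3, 15.6]
width: -0.0001
grip_force: 8.2
clock: 2.77
position: [0.4956, 0.0653, 0.0682]
orientation: [-180.0, -0.2, 82.4]
contact_force: [-11.6, 0.2, 40.6]
width: -0.0002
grip_force: 20.5
```

```bash
python3 -m pendant '0 0 -0.04 0 0;0 0 -0.08 0 0.04;-0.09 0 -0.08 10 0.04;-0.09 0 -0.08 20 0.04;-0.09 0 -0.08 20 0.04' 30; python3 plan.py .4698 .1533 .1 62.5
```

```text
clock: 3.18
position: [0.4826, -0.0304, 0.1466]
orientation: [179.9, 0.0, 61.8]
contact_force: [-0.3, -0.4, 0.2]
width: 0.0398
grip_force: 0.0
delta [ 0.1557 -0.0983  0.0464] turn -0.7 rows 4.6 F [-0.3 -0.4  0.2]
```

Run:
```python
from h import *
snap('side','c');snap('top','c')
S=cv2.resize(np.load('pics/c_side.npy')[150:300,290:400,::-1],None,fx=4,fy=4,interpolation=2)
T=cv2.resize(np.load('pics/c_top.npy')[190:265,210:330,::-1],None,fx=6,fy=6,interpolation=2)[:,:]
cv2.imwrite('pics/c2s.png',S);cv2.imwrite('pics/c2t.png',T)
```

```text
(no output)
```

View pics/c2s.png

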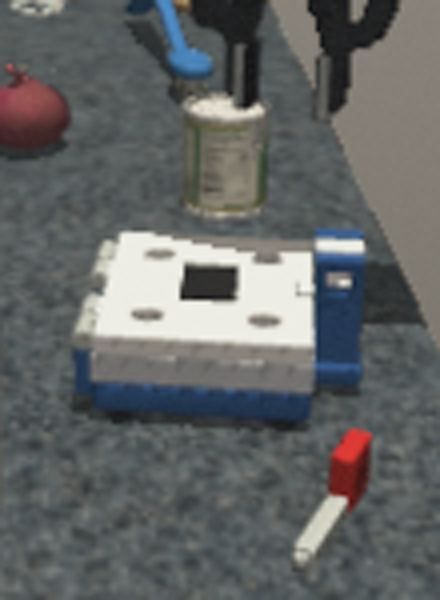

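View pics/c2t.png

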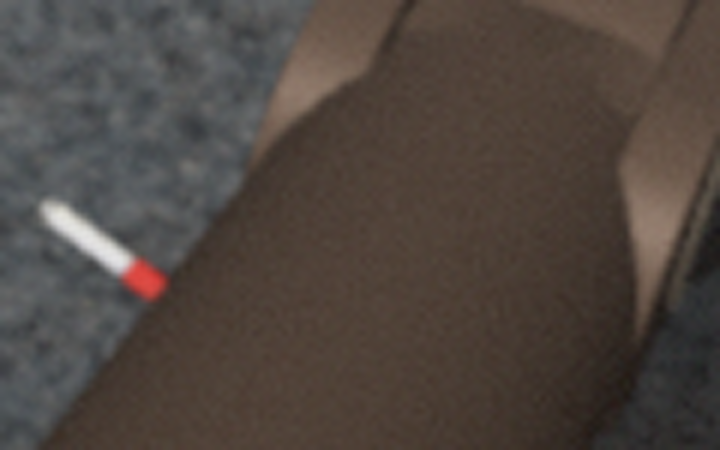

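The lid is shut: the lug sits between the ears with its top flush, and the near ear's hole is at side pixel (374.8,220.4). In the top view the arm hides the mould. Next: check the hole's projection and go to the pin.

```bash
python3 - <<'E'
from h import *
S=np.load('pics/cal_c_side.npz');c,n=np.cos(-.1405),np.sin(-.1405)
W=lambda q:[.52397+(c*q[0]-n*q[1])/1e3,.01862+(n*q[0]+c*q[1])/1e3,q[2]/1e3]
print(proj(S,[W(q) for q in([-68,22,64],[-55.5,22,77],[-80.5,22,77],[-55,68,50],[0,0,53],[-56,68,0])]))
E
python3 -m pendant '0.155 -0.098 0 0 0.04;0.155 -0.098 0 0 0.04;0.155 -0.098 0 0 0.04;0.155 -0.098 0.02 0 0.04;0.155 -0.098 0.045 0 0.04'; python3 plan.py .4698 .1533 .024 62.5
```

```text
[[375.18959526 220.15624088]
 [369.46437124 214.12184319]
 [381.6451564  214.70831356]
 [368.70968609 235.66706843]
 [342.91017979 219.09013517]
 [367.95355464 257.80539435]]
clock: 3.7
position: [0.4696, 0.1662, 0.1023]
orientation: [179.9, -0.4, 63.0]
contact_force: [0.4, 2.1, -0.0]
width: 0.04
grip_force: 0.0
delta [-0.012   0.0059  0.0782] turn 0.5 rows 1.9 F [ 0.4  2.1 -0. ]
```

```bash
python3 -m pendant '-0.003 0.001 0 0 0.04;-0.003 0.001 0.03 0 0.04;-0.003 0.001 0.05 0 0.04'; python3 plan.py .4698 .1533 .023 62.5
```

```text
clock: 3.95
position: [0.4673, 0.1568, 0.0488]
orientation: [-180.0, -0.0, 62.7]
contact_force: [-0.1, -0.2, 0.6]
width: 0.0398
grip_force: 0.0
delta [-0.002   0.0039  0.0258] turn 0.2 rows 0.6 F [-0.1 -0.2  0.6]
```

```bash
python3 -m pendant '-0.002 0.004 0 0 0.04;-0.002 0.004 0.025 0 0.04;-0.002 0.004 0.025 0 0.04;-0.002 0.004 0.025 0 0;-0.002 0.004 0.025 0 0' 60;python3 -m pendant '0 0 0 0 0;0 0 0 0 0;0 0 0 0 0'
python3 - <<'E'
from h import *
snap('side','d',(290,170,400,300),4.5);snap('top','d',(210,185,330,265),6.5)
E
```

```text
clock: 4.37
position: [0.4711, 0.1516, 0.0262]
orientation: [180.0, -0.0, 62.4]
contact_force: [0.2, 0.0, 0.7]
width: 0.0163
grip_force: 0.0
clock: 4.62
position: [0.4714, 0.1518, 0.0264]
orientation: [179.9, -0.1, 62.4]
contact_force: [-2.0, -1.0, 6.7]
width: 0.0107
grip_force: 59.4
```

View pics/d_top.png

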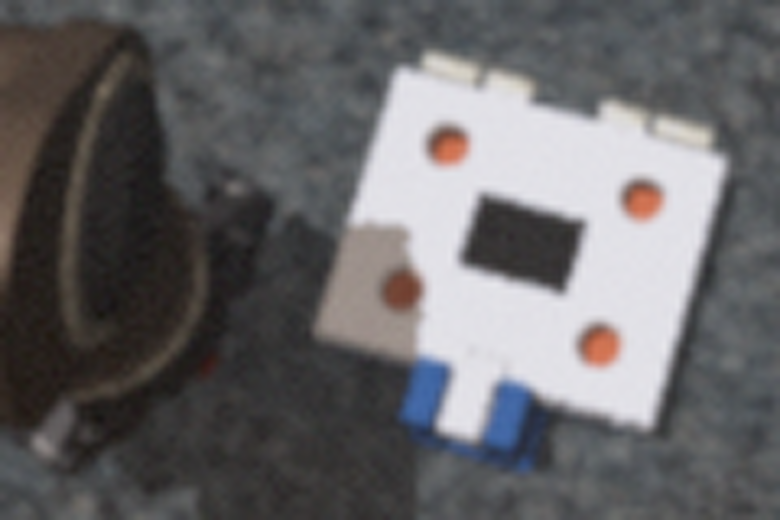

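The top view clearly shows the shut lid: corners at crop (315,337), (653,430), (398,67) and (733,152), with the lug seated between the ears. The gripper is on the pin at left. Refitting the mould.

```bash
cat > fit2.py <<'E'
from h import *
from scipy.optimize import least_squares
T=np.load('pics/cal_d_top.npz');S=np.load('pics/cal_c_side.npz')
t=lambda x,y:(T,210+(x-3)/6.5,185+(y-3)/6.5); s=lambda x,y:(S,290+(x-2)/4,150+(y-2)/4)
def W(p,q):
    c,n=np.cos(p[2]),np.sin(p[2]);q=np.array(q)/1e3;return np.array([p[0]+c*q[0]-n*q[1],p[1]+n*q[0]+c*q[1],q[2]])
obs=[(t(315,337),[-55,68,50]),(t(653,430),[-55,-68,50]),(t(398,67),[55,68,50]),(t(733,152),[55,-68,50]),(t(524,243),[0,0,53]),
(t(402,418),[-80.5,22,77]),(t(518,450),[-80.5,-22,77]),(s(339,281),[-68,22,64]),(s(209,282),[0,0,53]),(s(315,352),[-55,68,50])]
res=lambda p:np.array([proj(f,W(p,q))[0]-[u,v] for (f,u,v),q in obs]).ravel()
o=least_squares(res,[.52,0.02,-.14],loss='soft_l1',f_scale=.5);p=o.x
print(p,np.degrees(p[2]),res(p).reshape(-1,2).round(1).tolist())
for y in(0,-59,-74,-99):print(y,W(p,[-68,y,64]).round(4))
print('pad',W(p,[0,0,53]))
f=np.load('pics/cal_a_top.npz')
print('tin',atz(f,385.5,247,.072),'onion',atz(f,433,204,.05))
E
python3 fit2.py
```

```text
[ 0.52551317  0.02013398 -0.13120546] -7.517519115711931 [[0.2, -0.9], [0.2, -0.9], [0.1, -0.1], [-0.7, 0.4], [-0.0, -0.3], [0.2, 0.1], [-0.3, -0.1], [0.4, 0.6], [0.5, -0.6], [0.1, -1.6]]
0 [0.4581 0.029  0.064 ]
-59 [ 0.4504 -0.0295  0.064 ]
-74 [ 0.4484 -0.0443  0.064 ]
-99 [ 0.4451 -0.0691  0.064 ]
pad [0.52551317 0.02013398 0.053     ]
tin [ 0.49152323 -0.22252244  0.072     ] onion [ 0.62140541 -0.33694022  0.05      ]
```

```bash
python3 -m pendant '0 0 -0.04 0 0;0 0 -0.08 0 0;0 0 -0.125 0 0;0 0 -0.125 0 0;0 0 -0.125 0 0'; python3 plan.py .444 -.0724 .15 82.3
```

```text
clock: 5.13
position: [0.4721, 0.1525, 0.1531]
orientation: [179.8, -0.3, 62.5]
contact_force: [-0.2, -0.1, -0.9]
width: 0.0113
grip_force: 58.6
delta [-0.2124  0.079   0.0021] turn -19.8 rows 5.4 F [-0.2 -0.1 -0.9]
```

```bash
python3 -m pendant '-0.19 0.071 0 -19.8 0;-0.19 0.071 0 -19.8 0;-0.19 0.071 0 -19.8 0;-0.19 0.071 0 -19.8 0;-0.19 0.071 0 -19.8 0';python3 -m pendant '0 0 0 0 0;0 0 0 0 0'; python3 plan.py .444 -.0724 .0854 82.3
```

```text
clock: 5.55
position: [0.4439, -0.0518, 0.1493]
orientation: [-179.9, 0.0, 82.3]
contact_force: [0.9, -0.3, -0.2]
width: 0.0105
grip_force: 58.6
clock: 5.72
position: [0.4444, -0.0518, 0.1494]
orientation: [-179.9, 0.0, 81.9]
contact_force: [-0.4, 0.8, -1.3]
width: 0.0109
grip_force: 58.6
delta [-0.0204  0.0026  0.064 ] turn -0.4 rows 1.6 F [-0.4  0.8 -1.3]
```

```bash
python3 -m pendant '-0.02 0.003 0 -0.4 0;-0.02 0.003 0.03 -0.4 0;-0.02 0.003 0.064 -0.4 0;-0.02 0.003 0.064 -0.4 0';python3 -m pendant '0 0 0 0 0;0 0 0 0 0'; python3 plan.py .444 -.0724 .0854 82.3;python3 - <<'E'
from h import *
snap('side','e');snap('top','e')
S=cv2.resize(np.load('pics/e_side.npy')[190:250,340:410,::-1],None,fx=5.5,fy=5.5,interpolation=2)
T=cv2.resize(np.load('pics/e_top.npy')[220:280,260:340,::-1],None,fx=5,fy=5,interpolation=2)
o=np.zeros((330,790,3),np.uint8);o[:,:385]=S;o[:300,390:]=T
cv2.imwrite('pics/e2.png',o)
E
```

```text
clock: 6.05
position: [0.4424, -0.0683, 0.0812]
orientation: [-179.5, 0.1, 82.7]
contact_force: [-1.2, 1.1, 0.0]
width: 0.0108
grip_force: 58.7
clock: 6.22
position: [0.446, -0.0694, 0.0866]
orientation: [-180.0, 0.0, 82.7]
contact_force: [0.3, -0.1, -0.2]
width: 0.0107
grip_force: 58.7
delta [-0.0032 -0.0016  0.0012] turn 0.4 rows 0.1 F [ 0.3 -0.1 -0.2]
```

View pics/e2.png

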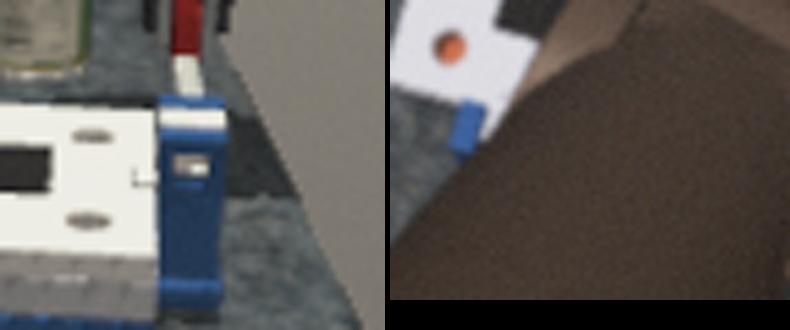

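Run:
```python
from h import *
S=np.load('pics/cal_e_side.npz')
a=np.radians(82.7);d=np.array([np.cos(a),np.sin(a),0]);P=np.array([.446,-.0694,.0866-.0264])
for x in(16,22,30,40,55,69.6): print('pin top',x,proj(S,P+d*x/1e3+[0,0,.010])[0].round(1))
im=np.load('pics/e_side.npy').astype(int)
for v in range(200,209): print(v,[int(b) for b in im[v,368:382].sum(1)])
b=np.radians(82.3);e=np.array([np.cos(b),np.sin(b),0]);H=np.array([.4577,.0287,.064])
for y in(22,-22):print('hole',y,proj(S,H+e*y/1e3)[0].round(2))
print([im[v,368:382,0].tolist() for v in range(216,225)])
print([im[v,368:382,2].tolist() for v in range(216,225)])
```

```text
pin top 16 [373.1 199.3]
pin top 22 [373.2 200.3]
pin top 30 [373.3 201.6]
pin top 40 [373.4 203.2]
pin top 55 [373.6 205.7]
pin top 69.6 [373.8 208.1]
200 [254, 262, 249, 313, 547, 537, 518, 401, 235, 276, 274, 260, 275, 321]
201 [257, 250, 236, 370, 632, 616, 608, 526, 261, 273, 283, 273, 273, 310]
202 [260, 250, 239, 376, 633, 612, 610, 567, 335, 268, 265, 258, 264, 284]
203 [266, 264, 248, 324, 556, 610, 617, 569, 367, 270, 269, 279, 277, 271]
204 [279, 259, 237, 310, 515, 611, 612, 587, 468, 251, 260, 272, 278, 281]
205 [266, 254, 254, 316, 490, 609, 615, 597, 494, 274, 243, 246, 276, 283]
206 [261, 259, 245, 284, 433, 611, 610, 616, 570, 317, 277, 261, 270, 286]
207 [216, 285, 297, 300, 348, 444, 466, 474, 460, 305, 301, 294, 283, 269]
208 [178, 273, 304, 302, 304, 309, 334, 335, 327, 302, 300, 307, 302, 260]
hole 22 [374.79 220.27]
hole -22 [374.25 212.05]
[[134, 39, 32, 35, 32, 35, 34, 34, 36, 33, 37, 39, 40, 45], [131, 34, 37, 34, 33, 28, 35, 34, 31, 34, 31, 32, 32, 45], [111, 33, 32, 71, 121, 122, 121, 122, 115, 79, 47, 29, 35, 45], [100, 31, 33, 81, 139, 140, 139, 140, 135
[... 186 characters left out ...]
3, 49, 34, 34, 37, 42], [116, 33, 33, 38, 41, 45, 46, 48, 44, 32, 35, 34, 35, 43], [95, 36, 36, 35, 36, 35, 42, 39, 40, 31, 37, 31, 39, 43]]
[[133, 77, 78, 80, 78, 80, 79, 83, 86, 84, 86, 92, 85, 66], [131, 74, 81, 79, 77, 72, 78, 78, 78, 79, 78, 74, 69, 63], [113, 74, 77, 90, 113, 115, 114, 115, 110, 91, 79, 71, 73, 58], [102, 77, 80, 93, 124, 125, 125, 125, 120, 102, 74, 77, 74, 55], [100, 76, 78, 92, 125, 125, 152, 215, 209, 161, 74, 80, 75, 59], [158, 80, 79, 84, 101, 102, 120, 159, 151, 128, 72, 78, 75, 59], [163, 78, 78, 79, 82, 82, 86, 85, 85, 81, 74, 80, 74, 49], [118, 77, 78, 87, 104, 106, 110, 120, 112, 79, 77, 79, 72, 47], [101, 81, 80, 80, 85, 86, 94, 98, 95, 78, 79, 78, 75, 47]]
```

Run:
```python
from h import *
S=np.load('pics/cal_e_side.npz');im=np.load('pics/e_side.npy').astype(int)
for v in range(206,216): print(v,im[v,366:386].sum(1).tolist())
b=np.radians(82.3);e=np.array([np.cos(b),np.sin(b),0]);n=np.array([-e[1],e[0],0]);H=np.array([.4577,.0287,.077])
for s in(12.5,-12.5):
  for y in(22,8,-8,-22):print(s,y,proj(S,H+e*y/1e3+n*s/1e3)[0].round(2))
```

```text
206 [242, 250, 261, 259, 245, 284, 433, 611, 610, 616, 570, 317, 277, 261, 270, 286, 283, 266, 270, 366]
207 [175, 174, 216, 285, 297, 300, 348, 444, 466, 474, 460, 305, 301, 294, 283, 269, 267, 265, 266, 277]
208 [130, 132, 178, 273, 304, 302, 304, 309, 334, 335, 327, 302, 300, 307, 302, 260, 260, 268, 272, 267]
209 [145, 148, 238, 407, 426, 435, 452, 427, 333, 332, 340, 347, 365, 343, 263, 243, 236, 263, 272, 253]
210 [645, 594, 366, 588, 668, 670, 671, 667, 657, 658, 658, 659, 661, 660, 592, 174, 175, 234, 253, 246]
211 [703, 668, 404, 644, 704, 702, 703, 703, 703, 704, 703, 704, 703, 702, 666, 244, 144, 164, 185, 176]
212 [703, 667, 354, 509, 577, 619, 617, 624, 631, 640, 671, 671, 671, 671, 629, 279, 137, 133, 134, 132]
213 [702, 665, 300, 338, 378, 405, 404, 409, 420, 426, 458, 462, 465, 468, 430, 243, 149, 143, 136, 142]
214 [703, 670, 362, 294, 307, 304, 301, 302, 309, 305, 311, 308, 307, 318, 298, 217, 158, 147, 137, 138]
215 [704, 673, 394, 232, 216, 221, 220, 229, 232, 237, 232, 241, 245, 258, 251, 206, 161, 137, 144, 137]
12.5 22 [381.25 214.81]
12.5 8 [380.97 212.17]
12.5 -8 [380.66 209.25]
12.5 -22 [380.4  206.78]
-12.5 22 [369.06 214.25]
-12.5 8 [368.97 211.63]
-12.5 -8 [368.87 208.73]
-12.5 -22 [368.78 206.27]
```

Side view: the pin's white shank stands behind the far ear, roughly in line with it, but it looks turned about 3° against the tool. I'll raise it to see the whole shank and measure.

```bash
python3 -m pendant '0 0 -0.04 0 0;0 0 -0.05 0 0;0 0 -0.05 0 0;0 0 -0.05 0 0;0 0 -0.05 0 0'
cat > ax.py <<'E'
from h import *
import sys
f=snap('side',sys.argv[1]);s=ctrl.read_state();print(s['position'].round(4),s['orientation'].round(2))
im=f['img'].astype(int)
p0=s['position']-[0,0,.0264-.005];a=np.radians(s['orientation'][2]);d=np.array([np.cos(a),np.sin(a),0])
xs=np.arange(16,72,6)/1e3;pr=proj(f,p0+xs[:,None]*d)
w=np.array([-d[1],d[0],0])*.005
ed=[proj(f,p0+xs[:,None]*d+k)[:,:] for k in (-w-[0,0,.005],w+[0,0,.005])]
v0,v1=int(pr[0,1])-2,int(pr[-1,1])+4
for v in range(v0,v1):
    r=im[v,362:386].sum(1)
    L=np.interp(v,ed[0][:,1],ed[0][:,0]);Rr=np.interp(v,ed[1][:,1],ed[1][:,0])
    m=r>440; i=np.where(m)[0]
    print(v,r.tolist() if len(sys.argv)>2 else '', 'pred L,R',L.round(2),Rr.round(2),'bright',(362+i.min(),362+i.max()) if len(i) else None)
E
python3 ax.py g p
```

```text
clock: 6.73
position: [0.4458, -0.0695, 0.1362]
orientation: [179.9, -0.1, 82.7]
contact_force: [0.3, -0.3, -0.4]
width: 0.0111
grip_force: 58.8
[ 0.4455 -0.0696  0.1358] [-1.800e+02 -3.000e-02  8.265e+01]
179 [253, 263, 266, 270, 270, 269, 261, 246, 229, 192, 125, 212, 222, 219, 192, 242, 329, 351, 377, 378, 381, 380, 378, 382] pred L,R 372.02 376.69 bright None
180 [257, 269, 278, 289, 287, 279, 278, 266, 248, 219, 251, 453, 532, 539, 503, 344, 380, 374, 379, 377, 375, 375, 377, 375] pred L,R 372.02 376.79 bright (np.int64(373), np.int64(376))
181 [274, 276, 289, 287, 284, 285, 283, 277, 271, 253, 276, 488, 609, 607, 570, 420, 374, 377, 377, 376, 373, 375, 378, 377] pred L,R 372.02 376.91 bright (np.int64(373), np.int64(376))
182 [270, 284, 297, 289, 282, 284, 279, 268, 260, 256, 246, 430, 602, 610, 608, 566, 374, 373, 376, 377, 373, 374, 375, 382] pred L,R 372.02 377.03 bright (np.int64(374), np.int64(377))
183 [226, 253, 281, 289, 277, 274, 279, 261, 251, 251, 246, 382, 604, 606, 615, 589, 379, 375, 377, 376, 377, 375, 372, 372] pred L,R 372.02 377.15 bright (np.int64(374), np.in
[... 878 characters left out ...]
 pred L,R 372.42 377.63 bright (np.int64(375), np.int64(376))
189 [233, 249, 265, 279, 278, 264, 276, 293, 298, 290, 270, 239, 300, 373, 352, 331, 372, 371, 369, 374, 373, 374, 373, 376] pred L,R 372.5 377.63 bright None
190 [268, 266, 256, 262, 276, 280, 288, 290, 287, 287, 271, 234, 276, 329, 321, 303, 373, 378, 377, 374, 370, 373, 376, 371] pred L,R 372.58 377.63 bright None
191 [291, 271, 260, 268, 282, 290, 285, 281, 276, 285, 280, 267, 275, 285, 285, 300, 369, 371, 368, 376, 375, 374, 369, 378] pred L,R 372.67 377.63 bright None
192 [282, 271, 255, 257, 271, 277, 278, 274, 256, 257, 272, 265, 251, 275, 292, 297, 373, 372, 372, 372, 370, 371, 375, 375] pred L,R 372.69 377.63 bright None
```

```bash
python3 -m pendant '0 0 0.03 0.3 0;0 0 0.0505 0.3 0;0 0 0.0505 0.3 0;0 0 0.0505 0.3 0;0 0 0.0505 0.3 0'; python3 -m pendant '0.005 0 0 0 0;0.01 0 0 0 0;0.013 0 0 0 0;0.013 0 0 0 0;0.013 0 0 0 0'
```

```text
clock: 7.2
position: [0.4459, -0.0704, 0.0858]
orientation: [-180.0, 0.0, 82.3]
contact_force: [0.2, 0.1, -0.3]
width: 0.0106
grip_force: 58.9
clock: 7.62
position: [0.4478, -0.0566, 0.0858]
orientation: [180.0, -0.0, 82.4]
contact_force: [-0.5, -0.6, -0.8]
width: 0.0106
grip_force: 58.9
```

```bash
python3 -m pendant '0.005 0 0 0 0;0.01 0 0 0 0;0.015 0 0 0 0;0.018 0 0 0 0;0.018 0 0 0 0'; python3 -m pendant '0.005 0 0 0 0;0.01 0 0 0 0;0.013 0 0 0 0;0.013 0 0 0 0'
```

```text
clock: 8.03
position: [0.4501, -0.0383, 0.0854]
orientation: [-180.0, -0.0, 82.4]
contact_force: [0.9, -0.6, -1.1]
width: 0.0111
grip_force: 58.9
clock: 8.37
position: [0.4518, -0.0255, 0.0854]
orientation: [-180.0, -0.0, 82.4]
contact_force: [0.7, -0.1, -1.3]
width: 0.0106
grip_force: 58.9
```

```bash
python3 -m pendant '0.005 0 0 0 0;0.01 0 0 0 0;0.014 0 0 0 0;0.014 0 0 0 0'; python3 -m pendant '0.002 0 0 0 0;0.004 0 0 0 0;0.005 0 0 0 0;0.005 0 0 0 0'
```

```text
clock: 8.7
position: [0.4537, -0.0114, 0.0855]
orientation: [-180.0, -0.0, 82.4]
contact_force: [-0.2, 0.1, 0.3]
width: 0.0105
grip_force: 58.9
clock: 9.03
position: [0.4538, -0.0102, 0.0855]
orientation: [180.0, 0.2, 82.2]
contact_force: [-1.9, -9.3, 1.7]
width: 0.0109
grip_force: 59.2
```

```bash
python3 -m pendant '-0.003 0 0 0 0;-0.003 0 0 0 0.03;-0.003 0 0 0 0.03;-0.003 0 0 0 0.03;-0.003 0 0 0 0.03'; python3 -m pendant '0 0 -0.03 0 0.03;0 0 -0.06 0 0.03;-0.02 0 -0.08 0 0.03;-0.04 0 -0.08 0 0.03;-0.04 0 -0.08 0 0.03'
python3 - <<'E'
from h import *
snap('side','i');snap('top','i')
S=cv2.resize(np.load('pics/i_side.npy')[180:250,330:400,::-1],None,fx=5.5,fy=5.5,interpolation=2)
T=cv2.resize(np.load('pics/i_top.npy')[205:275,250:330,::-1],None,fx=5,fy=5,interpolation=2)
o=np.zeros((385,790,3),np.uint8);o[:,:385]=S;o[:350,390:]=T
cv2.imwrite('pics/i2.png',o)
E
```

```text
clock: 9.45
position: [0.4539, -0.0102, 0.0855]
orientation: [180.0, -0.0, 82.3]
contact_force: [0.5, -1.1, -0.8]
width: 0.0299
grip_force: 0.0
clock: 9.87
position: [0.4488, -0.053, 0.167]
orientation: [179.8, -0.0, 82.2]
contact_force: [-0.6, 0.1, -0.1]
width: 0.0303
grip_force: 0.0
```

View pics/i2.png

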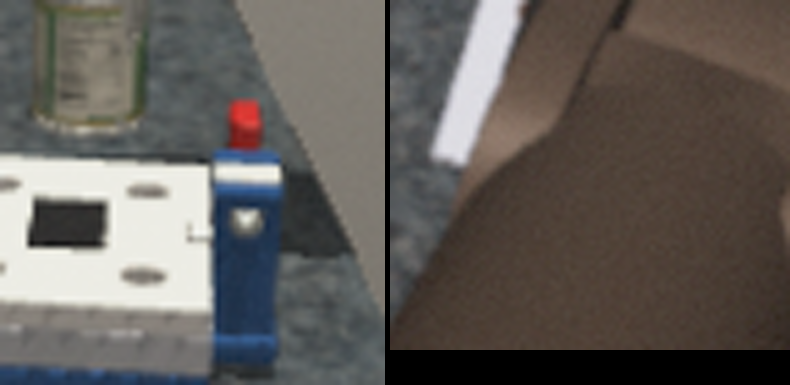

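The pin's tip shows in the near ear's hole at crop (246,220), and the red handle sits behind the far ear. I'll move the arm left and check from above that the handle meets the ear.

```bash
python3 -m pendant '0.04 0 -0.03 0 0;0.205 0 -0.03 0 0;0.205 0 -0.03 0 0;0.205 0 -0.03 0 0;0.205 0 -0.03 0 0' 30;python3 -m pendant '0.05 0 0 0 0;0.05 0 0 0 0'
python3 - <<'E'
from h import *
snap('top','j',(255,200,335,270),8)
E
```

```text
clock: 10.38
position: [0.4745, 0.1511, 0.195]
orientation: [-179.9, -0.0, 82.4]
contact_force: [-0.3, 0.6, 0.9]
width: 0.0002
grip_force: 0.0
clock: 10.55
position: [0.4809, 0.2067, 0.1943]
orientation: [-179.9, -0.1, 82.9]
contact_force: [0.5, 0.2, 0.7]
width: -0.0001
grip_force: 0.0
```

View pics/j_top.png

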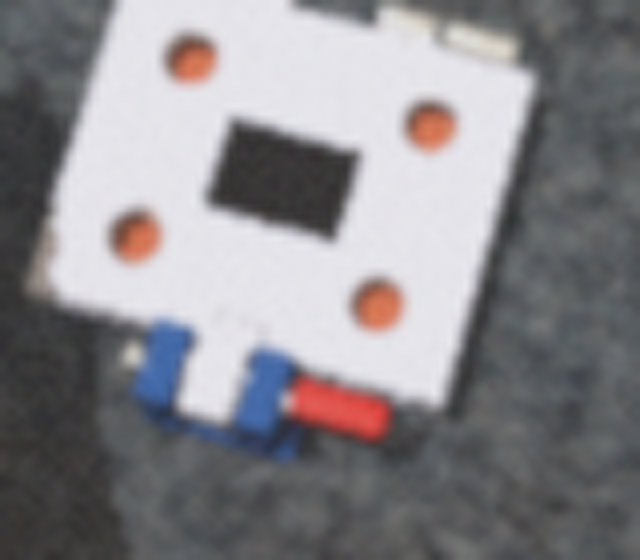

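```bash
python3 plan.py .5255 .0201 .10 82.3; python3 plan.py .5255 .0201 .072 82.3
```

```text
delta [-0.1779  0.0674  0.0939] turn 0.6 rows 5.1 F [0.1 0.8 0.4]
delta [-0.1779  0.0675  0.1219] turn 0.6 rows 5.4 F [0.1 0.8 0.4]
```

The top view shows the pin in line, but about 3 mm of shank still shows between the ear and the red handle at crop (285,400). I'll push the handle's end home with closed fingers.

```bash
python3 plan.py .4478 -.0558 .19 82.3; python3 -m pendant '-0.2 0.001 0 0.6 0;-0.2 0.001 0 0.6 0;-0.2 0.001 0 0.6 0;-0.2 0.001 0 0.6 0;-0.2 0.001 0 0.6 0';  python3 plan.py .4478 -.0558 .085 82.3
```

```text
delta [-0.2628 -0.0004  0.004 ] turn 0.6 rows 6.3 F [0.1 0.8 0.4]
clock: 11.02
position: [0.4546, -0.0037, 0.1948]
orientation: [-179.9, 0.0, 81.7]
contact_force: [-0.2, -0.5, -0.5]
width: 0.0001
grip_force: 0.0
delta [-0.0525  0.001   0.1099] turn -0.6 rows 2.9 F [-0.2 -0.5 -0.5]
```

```bash
python3 -m pendant '-0.04 0.001 0 -0.6 0;-0.055 0.001 0 -0.6 0;-0.055 0.001 0.03 -0.6 0;-0.055 0.001 0.06 -0.6 0;-0.055 0.001 0.06 -0.6 0';  python3 plan.py .4478 -.0578 .082 82.3
```

```text
clock: 11.43
position: [0.4457, -0.0554, 0.1313]
orientation: [-179.6, 0.1, 82.3]
contact_force: [-1.1, 0.2, -0.6]
width: 0.0002
grip_force: 0.0
delta [-0.002   0.0028  0.0492] turn -0.0 rows 1.2 F [-1.1  0.2 -0.6]
```

```bash
python3 -m pendant '-0.003 0 0.02 0 0;-0.003 0 0.04 0 0;-0.003 0 0.052 0 0;-0.003 0 0.052 0 0;-0.003 0 0.052 0 0'; python3 -m pendant '0.008 0 0 0 0;0.012 0 0 0 0;0.016 0 0 0 0;0.018 0 0 0 0;0.018 0 0 0 0'
```

```text
clock: 11.85
position: [0.4485, -0.0583, 0.0837]
orientation: [-179.9, 0.0, 82.3]
contact_force: [0.9, 0.3, 0.1]
width: 0.0001
grip_force: 0.0
clock: 12.27
position: [0.4516, -0.0396, 0.0837]
orientation: [180.0, -0.0, 82.4]
contact_force: [-0.5, 1.0, -0.7]
width: -0.0001
grip_force: 0.0
```

```bash
python3 -m pendant '0.002 0 0 0 0;0.003 0 0 0 0;0.004 0 0 0 0;0.005 0 0 0 0;0.005 0 0 0 0'; python3 -m pendant '0.001 0 0 0 0;0.002 0 0 0 0;0.003 0 0 0 0;0.003 0 0 0 0'
```

```text
clock: 12.68
position: [0.4519, -0.0355, 0.0833]
orientation: [-180.0, -0.0, 82.3]
contact_force: [-0.8, -0.5, 0.5]
width: -0.0
grip_force: 0.0
clock: 13.02
position: [0.4524, -0.0325, 0.0833]
orientation: [180.0, -0.0, 82.3]
contact_force: [-0.4, 0.1, -0.4]
width: 0.0003
grip_force: 0.1
```

```bash
python3 -m pendant '0.001 0 0 0 0;0.002 0 0 0 0;0.003 0 0 0 0;0.003 0 0 0 0'; python3 -m pendant '0.001 0 0 0 0;0.002 0 0 0 0;0.003 0 0 0 0;0.003 0 0 0 0'
```

```text
clock: 13.35
position: [0.4526, -0.0303, 0.0834]
orientation: [180.0, 0.0, 82.3]
contact_force: [-0.2, -3.9, 0.9]
width: 0.0002
grip_force: 2.2
clock: 13.68
position: [0.4527, -0.0301, 0.0835]
orientation: [180.0, 0.2, 82.2]
contact_force: [-2.4, -14.9, 4.0]
width: 0.0002
grip_force: 7.4
```

```bash
python3 -m pendant '-0.01 0 0 0 0;-0.02 0 -0.03 0 0;-0.02 0 -0.07 0 0;-0.02 0 -0.1 0 0;-0.02 0 -0.1 0 0'; python3 -m pendant '0.05 0 0 0 0;0.21 0 0 0 0;0.21 0 0 0 0;0.21 0 0 0 0;0.21 0 0 0 0'; python3 -m pendant '0.05 0 0 0 0;0.05 0 0 0 0;0.05 0 0 0 0'
cat > gap.py <<'E'
from h import *
import sys
for n in sys.argv[1:]:
    im=np.load('pics/%s_top.npy'%n).astype(np.float32)
    # axis line in crop j coords: tip (130,352) -> handle end (390,418); full px = 255+x/8
    a=np.array([130,352.]);b=np.array([390,418.])
    ts=np.linspace(0.45,1.05,37);P=(a+(b-a)*ts[:,None]);P=np.c_[255+P[:,0]/8,200+P[:,1]/8]-.44
    c=cv2.remap(im,P[:,0].astype(np.float32)[None],P[:,1].astype(np.float32)[None],cv2.INTER_LINEAR)[0]
    mm=(ts*np.linalg.norm(b-a)/3.3).round(1)
    print(n);print([(float(m),*map(int,q)) for m,q in zip(mm,c)])
E
python3 - <<'E'
from h import *
snap('top','k');snap('side','k')
E
python3 gap.py j k
```

```text
clock: 14.1
position: [0.4532, -0.047, 0.1881]
orientation: [179.6, -0.2, 82.3]
contact_force: [2.2, -0.1, 0.1]
width: 0.0002
grip_force: 0.0
clock: 14.52
position: [0.4778, 0.1624, 0.1833]
orientation: [-180.0, -0.1, 82.3]
contact_force: [1.6, -0.6, -0.8]
width: 0.0002
grip_force: 0.0
clock: 14.77
position: [0.4843, 0.214, 0.1826]
orientation: [-180.0, -0.0, 82.7]
contact_force: [-1.2, -0.2, 0.2]
width: 0.0003
grip_force: 0.0
j
[(36.6, 131, 146, 180), (37.9, 104, 129, 176), (39.3, 83, 115, 171), (40.6, 70, 107, 169), (42.0, 71, 107, 169), (43.4, 71, 107, 168), (44.7, 71, 105, 164), (46.1, 80, 107, 158), (47.4, 103, 115, 150), (48.8, 130, 118, 138), (50.1, 160, 116, 125), (51.5, 188, 105, 107), (52.8, 210, 89, 86), (54.2, 218, 86, 81), (55.5, 222, 85, 79), (56.9, 222, 85, 79), (58.3, 223, 85, 79), (59.6, 223, 85, 79), (61.0, 223, 84, 78), (62.3, 223, 83, 78), (63.7, 223, 84, 78), (65.0, 223, 84, 77), (66.4, 223, 83, 76), (67.7, 222, 81, 74), (69.1, 223, 80, 74), (70.4, 223, 81, 74), (71.8, 223, 79, 73), (73.2, 223, 78, 72), (74.5, 222, 77, 72), (75.9, 221, 75, 70), (77.2, 215, 72, 67
[... 211 characters left out ...]
, 168), (42.0, 70, 106, 167), (43.4, 68, 104, 167), (44.7, 69, 103, 163), (46.1, 77, 96, 151), (47.4, 97, 83, 127), (48.8, 132, 76, 104), (50.1, 175, 74, 82), (51.5, 202, 78, 77), (52.8, 219, 85, 78), (54.2, 221, 85, 78), (55.5, 222, 84, 78), (56.9, 222, 85, 79), (58.3, 223, 85, 79), (59.6, 223, 85, 79), (61.0, 223, 84, 78), (62.3, 222, 82, 76), (63.7, 222, 80, 75), (65.0, 221, 79, 73), (66.4, 222, 79, 74), (67.7, 223, 81, 75), (69.1, 223, 80, 74), (70.4, 222, 78, 72), (71.8, 222, 77, 73), (73.2, 223, 77, 73), (74.5, 220, 74, 70), (75.9, 210, 70, 67), (77.2, 182, 64, 61), (78.6, 148, 60, 57), (79.9, 103, 58, 57), (81.3, 80, 61, 62), (82.6, 70, 67, 69), (84.0, 73, 74, 77), (85.4, 79, 81, 83)]
```

The gap is gone: the pin moved about 1.8 mm and blue now passes straight to red. Now the pad.

```bash
python3 plan.py .525 .0201 .11 82.3; python3 -m pendant '-0.185 0.065 0 0 0;-0.185 0.065 0 0 0;-0.185 0.065 0 0 0;-0.185 0.065 0 0 0;-0.185 0.065 0.03 0 0';python3 -m pendant '0 0 0 0 0;0 0 0 0 0'; python3 plan.py .525 .0201 .078 82.3
```

```text
delta [-0.182   0.0653  0.0729] turn 0.1 rows 5.0 F [ 0.2  0.  -0.6]
clock: 15.28
position: [0.5274, 0.0118, 0.1579]
orientation: [179.5, -0.1, 82.0]
contact_force: [2.2, 0.5, 0.8]
width: 0.0005
grip_force: 0.0
clock: 15.45
position: [0.5231, 0.0136, 0.1527]
orientation: [-179.9, 0.1, 81.9]
contact_force: [-0.1, 0.9, -0.7]
width: 0.0
grip_force: 0.0
delta [0.0068 0.0011 0.0746] turn -0.4 rows 1.8 F [-0.1  0.9 -0.7]
```

```bash
python3 -m pendant '0.007 0.001 0.025 0 0;0.007 0.001 0.05 0 0;0.007 0.001 0.07 0 0;0.007 0.001 0.075 0 0;0.007 0.001 0.075 0 0'; python3 -m pendant '0 0 0.002 0 0;0 0 0.004 0 0;0 0 0.006 0 0;0 0 0.006 0 0;0 0 0.006 0 0'
```

```text
clock: 15.87
position: [0.5255, 0.0249, 0.0779]
orientation: [-179.9, 0.0, 82.3]
contact_force: [-0.8, 0.2, 0.1]
width: 0.0001
grip_force: 0.0
clock: 16.28
position: [0.5268, 0.0247, 0.0731]
orientation: [180.0, -0.0, 82.3]
contact_force: [0.5, 0.7, -0.3]
width: -0.0
grip_force: 0.0
```

```bash
python3 -m pendant '-0.004 0 0 0 0;-0.004 0 0.001 0 0;-0.004 0 0.002 0 0;-0.004 0 0.003 0 0;-0.004 0 0.003 0 0'; python3 -m pendant '0 0 0.001 0 0;0 0 0.001 0 0;0 0 0.001 0 0'
```

```text
clock: 16.7
position: [0.5262, 0.0199, 0.0716]
orientation: [180.0, -0.1, 82.3]
contact_force: [-7.2, -1.9, 26.0]
width: 0.0001
grip_force: 13.1
clock: 16.95
position: [0.5263, 0.0198, 0.0715]
orientation: [180.0, -0.1, 82.2]
contact_force: [-11.0, -1.4, 37.1]
width: -0.0002
grip_force: 19.0
```

```bash
python3 -m pendant '0 0 0 0 0;0 0 0 0 0;0 0 0 0 0'
python3 - <<'E'
from h import *
snap('side','m'); a=np.load('pics/k_side.npy').astype(int);b=np.load('pics/m_side.npy').astype(int)
for im in(a,b):
    r=im[190:225,365:385];m=(r[...,0]>150)&(r[...,1]<80);y,x=np.where(m);print('red',m.sum(),x.mean()+365,y.mean()+190)
print(ctrl.read_state()['contact_force'],ctrl.hand_in())
E
```

```text
clock: 17.2
position: [0.5263, 0.0198, 0.0715]
orientation: [180.0, -0.1, 82.2]
contact_force: [-11.7, -1.8, 38.4]
width: -0.0002
grip_force: 19.0
red 10 373.2 201.7
red 0 nan nan
the job is handed in; nothing more can be done
[-12.34301892  -1.77236775  37.1028883 ] None<stdin>:4: RuntimeWarning: Mean of empty slice.
  ret = ret.dtype.type(ret / rcount)
```

I handed the job in at about 17 s: lid shut, pin pushed home until its handle met the ear and released, and the fingertips still pressing the pad with about 37 N; a last check for the red handle in the side view under the arm found no red pixels, so the pin was last confirmed seated just before pressing.

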